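# Tip the parts case out from under the shelf and draw it up to the big one

## Task

A small clear-lidded compartment case stands on edge under the front of the desk shelf, with its lid turned in towards the shelf. Reach over it, push it high on its lid side so that it topples out onto its base and lies flat on the table with the lid up, then draw it away from the shelf along the table until its clip edge lies snug and square against the long side of the big case lying in front. Do not shove the big case along or knock into the shelf or anything else on the table, and take the hand away at the end.

Things in the scene. Friction and masses are not known exactly. Their poses are not given: they have to be found in the camera images.
- case: Small compartment case to tip: stands 120 mm tall (z), 160 wide (y), 56 deep (x) on its hinge edge; plain box, 0.3-0.6 kg, lid shut, two grey clips on its upper edge. Origin: centre of the face it stands on. x = out of the clear lid (at x +28 mm; base at -28): in under the shelf at the start, straight up when tipped out. z = hinge edge to clip edge: up at first, then away from the shelf.
- case_lid_rim (a point): Middle of the small case's upper lid-side edge while it stands (x +28, z +120 mm in its frame); push here towards the case's -x. It pivots on the lower edge of its base, passes its balance point at about 25 degrees, falls by itself, and lies with its hinge edge (origin, now 28 mm up) about 40 mm in front of the shelf's front edge.
- case_clip_edge (a point): Middle of the small case's clip edge face (x 0, z +120 mm in the case's frame): the face that must end against the big case.
- big_case: Big compartment case lying lid up in front of the shelf, 180 mm (x) by 300 mm (y) by 50 mm high, 1.8 kg, loose: starts to slide at some 8 N or more. Origin: centre of its underside. Its x axis points roughly towards the shelf, so its long side that faces the shelf and the small case is the plane x = +90 mm.
- shelf: Fixed shelf on four 22 mm legs (x 20 and 220, y +-330 mm). Origin: on the table below the middle of the board's front edge; x in under the shelf, y along it. Board 700 mm long, x 0 to 240 mm, underside 280, top 300 mm up, stock on top. The small case stands at y about -90 or +90 mm, its lid about 12 mm inside the front edge; the space behind its middle is free up to x about 100 mm.
- carton: Cardboard carton 56 x 80 x 125 mm, standing beside the small case under the shelf's front edge (at the other of the two places). Origin: centre of its underside, z up. Leave it.
- jar: Glass jar with steel cap, 68 mm across, 95 mm high, under the shelf farther in. Origin: centre of its underside, z up. Leave it.
- mug: White mug, 80 mm across, 95 mm high, on the table beyond the far end of the shelf's front. Origin: centre of its underside, z up. Leave it.
- spanner: Steel spanner about 170 mm long lying flat on the table. Origin: on its underside near its middle. Leave it.
- wheel: Small rubber-tyred model wheel, 68 mm across, 24 mm high over the hub, lying flat on the table beyond the big case as seen from the shelf. Origin: centre of its underside. Leave it.
There are look-alikes about, which are no part of the job. Leave any black look-alike of the case alone.

How it is judged:
By the outcome, as a careful person would: the job done as asked, in the order asked, and still so for the second after the job is handed in, with the robot touching nothing.
It also fails if it takes over 58 s, if anything falls off the work surface, if the arm or the gripper's body presses on something with over 40 N, if the wrist force passes 120 N, or if a joint passes its speed limit or range.

## Robot

A 6-joint arm with a two-finger parallel gripper is mounted at the origin on the work surface. World frame = base frame: x ahead of the robot, y to its left, z up, the work surface at z = 0. Lengths are in m, angles in rad, forces in N, time in s.
With the tool pointing down it reaches from about 0.25 to 0.775 m from the base axis. Payload 4 kg.
Tool frame: the origin (TCP) lies at the very end of the fingers, on their centre line; the grasp point (between the pads) lies behind it (robot.grip_depth is the z of the grasp point in the tool frame, in m); z points along the fingers, y is the direction in which the jaws open and shut (so a half turn about z gives the same grasp; the last joint's range is limited). The gripper opens to 94 mm and grips with 3 to 60 N. Pads are 16 mm wide; open, the fingers measure 119 mm over their backs; the gripper's body (75 mm by 177 mm) begins 78 mm behind the grasp point.
Start: joints at [1.235, 0.087, 1.371, -0, 1.684, -0.103], TCP at [0.127, 0.535, 0.175] pointing down, gripper open.
Joint ranges: [-3.1, 3.1], [-0.76, 2.03], [0.27, 2.55], [-1.08, 4.22], [0.17, 2.65], [-2.57, 2.57]. Speed limits (rad/s): [2.79, 2.79, 3.14, 3.14, 3.14, 3.14].

## Interface

Orientations are given as a 3x3 rotation matrix whose columns are the frame's x, y, z axes.
In Python, from plant import robot gives the robot as it stands.
- The arm moves only by the shell command python3 -m jog 'ROWS'. ROWS is text: rows parted by semicolons, each of 7 numbers parted by spaces: the turn, a rotation vector about the tool's x, y, z in degrees, then the shift along the tool's x, y, z in mm, then the gripper's target within -1 to 1 (shut at 1, half-way at 0, fully open at -1). A call has 1 to 10 rows; each row is the pose to reach, as a shift and turn from the pose measured when the call began, along the tool's axes at that moment; what a row does not reach only later rows make up. A row lasts 1/8 s, in which the tool goes at most 62.5 mm and 10.7 degrees, less where a joint would pass 70% of its speed; a pose out of reach is approached as far as the arm can. A call with a gripper value outside its range is refused whole. The fingers move at their own pace and stop on an object; the grip force is fixed at half the most. Time passes only in rows, so rows that repeat a pose let the fingers close. It gives the time, the measured TCP pose, the force and the opening at its end, in the units of the state.
- robot.state(): the state, without advancing time (a new reading comes with each control period).
- robot.grab_frame(name): name is "side" or "top" or "wrist"; returns the picture (480x640x3 uint8, blue, green, red); there is no depth.
- robot.calibration(name): a dict with "K" (3x3 intrinsics, pixels), "xyz" and "rotation" of the camera in the world. Camera axes: x right, y up, looking along -z (the intrinsics and any distortion apply to the point x, -y, -z); pixel columns grow to the right and rows downward; lengths in m; the calibration is good to about 2 mm. The wrist camera is an equidistant fisheye: a pixel r from the principal point sees the ray r / f radians off the axis. A picture is of the moment at which its call begins: read the wrist's pose just before it. calibration takes no time and is no camera call; for the wrist camera it gives the pose at the moment of the call.
- robot.finish_job(): hands the job in, once; it reports no verdict.
The state is a dict: "clock": time; "joints": joint angles; "joint_vel": joint speeds; "tau": joint torques, N m; "position": TCP position; "orientation": TCP orientation; "force": force on the tool from outside, world axes, zero at the start; "moment": the same for the moment, N m; "opening": finger opening in m.
Only numpy, scipy, OpenCV 4.12 (cv2) and the standard library are available. Lean on these libraries where they do the work, as an engineer would, in place of code of your own. Each camera call takes 0.05 s, during which the arm holds its last target.

## Working session

There is one attempt and no reset: what is moved stays moved. The work goes in short steps, Python scripts to look and compute and a shell command to move; the robot and the scene stay as the last step left them, time stands still between calls to the robot, and variables do not carry over. Pictures are saved under pics/ and viewed, and the job is handed in when it is done.

```bash
ls; mkdir -p pics
python3 - <<'E'
from plant import robot
import cv2
s=robot.state(); print(s['clock'],s['position'],s['orientation'],s['opening'],s['force'], robot.grip_depth)
for n in ['side','top','wrist']:
    c=robot.calibration(n); print(n,c)
    cv2.imwrite(f'pics/{n}0.png',robot.grab_frame(n))
E
```

```text
pics
0.0 [0.12669028 0.53459015 0.17391856] [[-9.73029657e-01  2.30678966e-01 -7.08035255e-04]
 [ 2.30679948e-01  9.73027548e-01 -2.03779849e-03]
 [ 2.18860560e-04 -2.14616791e-03 -9.99997673e-01]] 0.09410874979721003 [ 0.32881808 -0.35511089  0.24652316] -0.0188
side {'K': array([[596.57591559,   0.        , 310.77674993],
       [  0.        , 596.57591559, 240.27718366],
       [  0.        ,   0.        ,   1.        ]]), 'xyz': array([0.7809259 , 0.54503641, 1.06460467]), 'rotation': array([[-0.92607254, -0.29417405,  0.23632874],
       [ 0.37712824, -0.7427901 ,  0.55320625],
       [ 0.01280372,  0.60143536,  0.79881886]])}
top {'K': array([[535.821873  ,   0.        , 328.66532905],
       [  0.        , 535.821873  , 236.62921779],
       [  0.        ,   0.        ,   1.        ]]), 'xyz': array([ 0.37486553, -0.10230888,  1.40293819]), 'rotation': array([[ 2.08363674e-02,  9.94674714e-01, -1.00935915e-01],
       [-9.99778070e-01,  2.10435922e-02,  9.88605916e-04],
       [ 3.10739554e-03,  1.00892915e-01,  9.94892438e-01]])}
wrist {'K': array([[371.64829954,   0.        , 324.47697104],
       [  0.        , 371.64829954, 237.73806127],
       [  0.        ,   0.        ,   1.        ]]), 'xyz': array([0.05739588, 0.55134827, 0.3829835 ]), 'rotation': array([[ 0.23022321, -0.94351194, -0.23829075],
       [ 0.97313389,  0.22251499,  0.05913977],
       [-0.00277582, -0.24550415,  0.96939156]])}
```

View pics/side0.png

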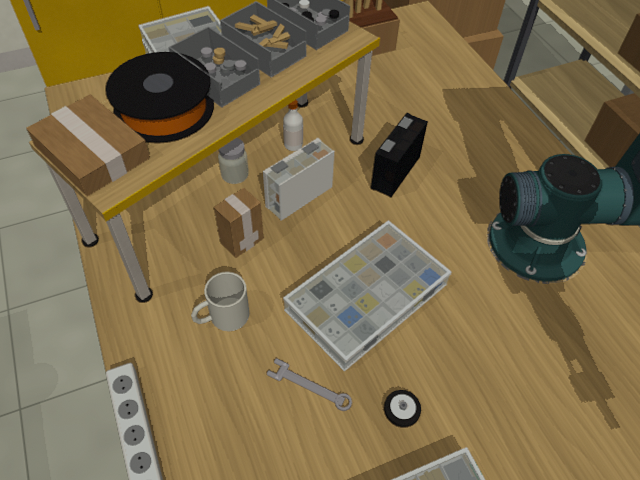

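View pics/top0.png

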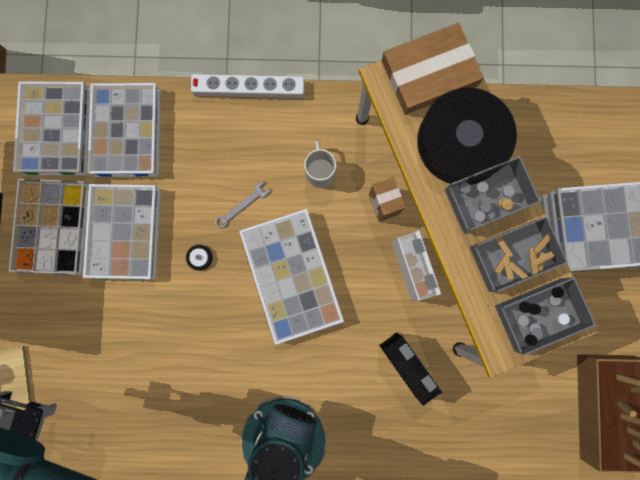

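View pics/wrist0.png

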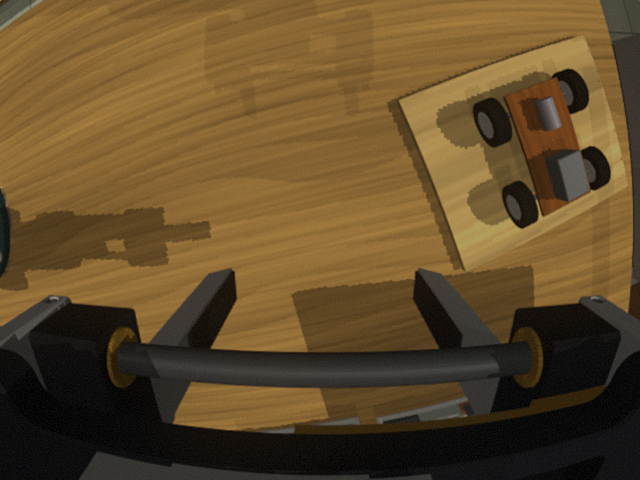

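The target is the white/clear case at side (300,178) / top (417,265). Look-alikes are the black case at top (410,368), the big case at top (290,275), the stacked cases at the far left, and the one on the shelf. Zooming in for a check and for corner pixels.

Run:
```python
import cv2
t=cv2.imread('pics/top0.png'); s=cv2.imread('pics/side0.png')
cv2.imwrite('pics/tc1.png',cv2.resize(t[150:350,360:510],None,fx=4,fy=4,interpolation=cv2.INTER_CUBIC)[:600])
cv2.imwrite('pics/tc1.png',cv2.resize(t[170:320,360:510],None,fx=4,fy=4,interpolation=cv2.INTER_CUBIC))
cv2.imwrite('pics/tc2.png',cv2.resize(t[200:350,225:375],None,fx=4,fy=4,interpolation=cv2.INTER_CUBIC))
cv2.imwrite('pics/sc1.png',cv2.resize(s[100:250,200:400],None,fx=4,fy=4,interpolation=cv2.INTER_CUBIC))
```

```text
(no output)
```

View pics/tc1.png

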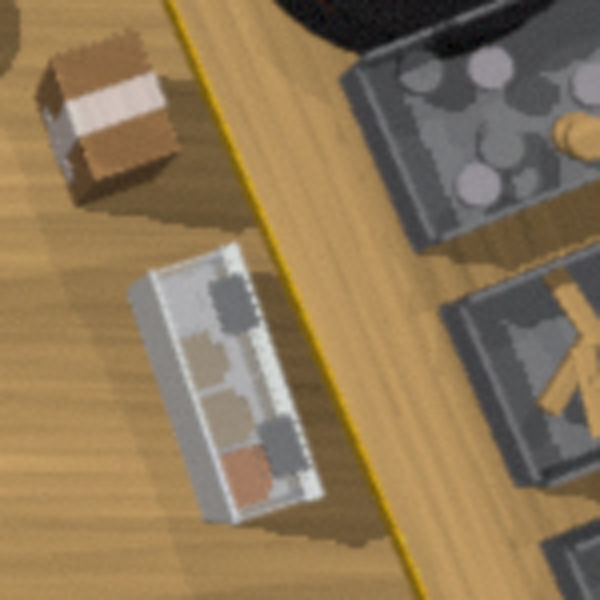

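View pics/tc2.png

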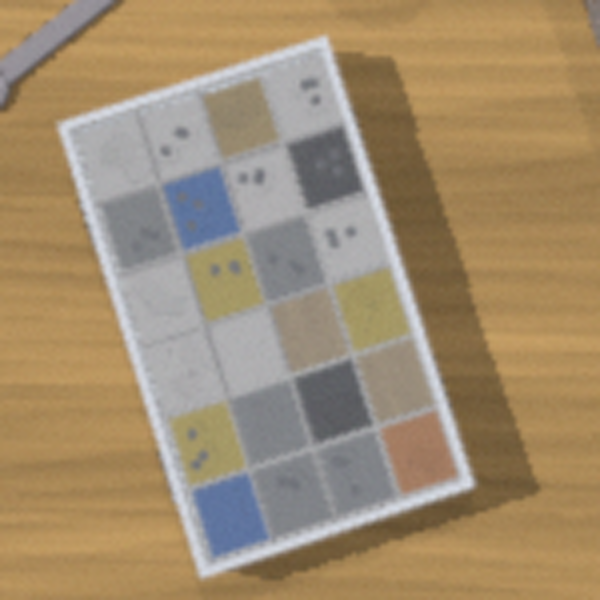

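View pics/sc1.png

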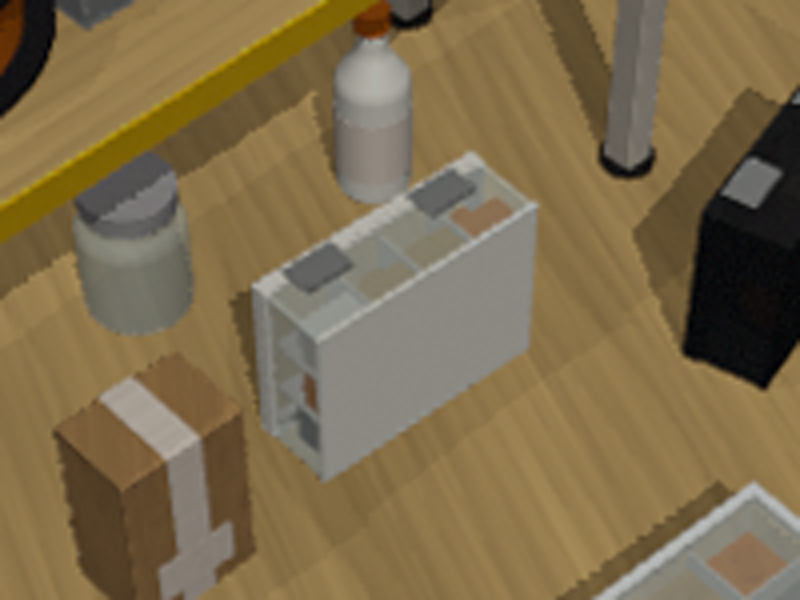

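```bash
cat > h.py <<'E'
import numpy as np, cv2
from plant import robot
def ray(cal,u,v):
    K=cal['K'];d=np.array([(u-K[0,2])/K[0,0],-(v-K[1,2])/K[1,1],-1.]);d=cal['rotation']@d
    return np.array(cal['xyz']),d/np.linalg.norm(d)
def plane(cal,p,z):
    o,d=ray(cal,*p);return o+d*(z-o[2])/d[2]
def tri(c1,p1,c2,p2):
    o1,d1=ray(c1,*p1);o2,d2=ray(c2,*p2)
    A=np.stack([d1,-d2],1);t=np.linalg.lstsq(A,o2-o1,rcond=None)[0]
    a=o1+d1*t[0];b=o2+d2*t[1];return (a+b)/2,np.linalg.norm(a-b)
def proj(cal,P):
    q=cal['rotation'].T@(np.asarray(P)-cal['xyz']);K=cal['K']
    return K[0,0]*q[0]/-q[2]+K[0,2], K[1,2]+K[1,1]*q[1]/q[2]
E
python3 - <<'E'
from h import *
np.set_printoptions(precision=4,suppress=True)
T=robot.calibration('top');S=robot.calibration('side')
case={'baseU':((397.5,238),(280,185)),'lidU':((419.5,231),(264.5,171.8)),'lidL':((440.5,293.8),(318.3,138.8)),'baseL':((418.8,300.5),(334.3,151.5))}
P={}
for k,(a,b) in case.items():
    p,e=tri(T,a,S,b);P[k]=p;print(k,p,e,plane(T,a,.12)[:2],plane(S,b,.12)[:2])
s=cv2.imread('pics/side0.png')
big={'A':((306.3,210),(285,297)),'B':((342.5,321.8),(388,223)),'C':((276.3,343.8),(450,272)),'D':((240,231.3),(346,362))}
for k,(a,b) in big.items():
    p,e=tri(T,a,S,b);print(k,p,e,plane(T,a,.05)[:2],plane(S,b,.05)[:2])
for z in (.3,.28):
  for p in ((401,170),(467.5,320)): print(z,plane(T,p,z))
for p in ((363,75),(490,376)): print('shelf end',plane(T,p,.3))
for p in ((107,216),(379,43)): print('shelf end side',plane(S,p,.28))
cv2.imwrite('pics/sc2.png',cv2.resize(s[210:380,270:460],None,fx=3.5,fy=3.5,interpolation=cv2.INTER_CUBIC))
E
```

```text
baseU [ 0.506  -0.2698  0.1194] 0.0015934095938534606 [ 0.5052 -0.2693] [ 0.5068 -0.2697]
lidU [ 0.5236 -0.3229  0.1149] 0.0006955158800691325 [ 0.5233 -0.3222] [ 0.5247 -0.3181]
lidL [ 0.3743 -0.374   0.1158] 0.0012468066247186545 [ 0.3738 -0.3728] [ 0.3766 -0.3703]
baseL [ 0.3573 -0.3219  0.1172] 0.0010908348350080934 [ 0.3569 -0.3212] [ 0.359  -0.3197]
A [ 0.5803 -0.0457  0.0492] 0.002372210062013393 [ 0.5792 -0.0452] [ 0.5815 -0.0459]
B [ 0.3004 -0.1441  0.0412] 0.004308437631795847 [ 0.2991 -0.1427] [ 0.3063 -0.1393]
C [0.2418 0.0209 0.0444] 0.0019023472806655975 [0.2416 0.021 ] [0.2456 0.0233]
D [0.5229 0.123  0.0392] 0.0018387662503533066 [0.521  0.1217] [0.5264 0.127 ]
0.3 [ 0.6303 -0.2521  0.3   ]
0.3 [ 0.322  -0.3899  0.3   ]
0.28 [ 0.635  -0.2548  0.28  ]
0.28 [ 0.321  -0.3951  0.28  ]
shelf end [ 0.835  -0.1695  0.3   ]
shelf end [ 0.2111 -0.4347  0.3   ]
shelf end side [ 0.8495 -0.1726  0.28  ]
shelf end side [ 0.2047 -0.4457  0.28  ]
```

View pics/sc2.png

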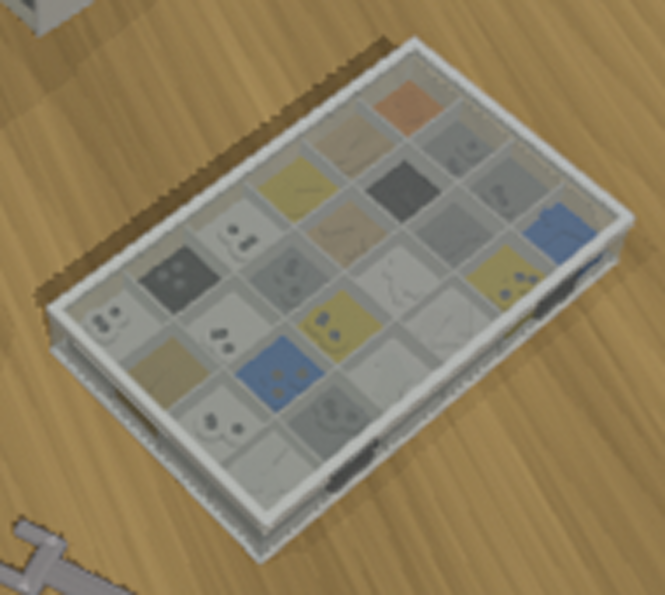

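```bash
cat >> h.py <<'E'
from scipy.spatial.transform import Rotation as Rn
ANG=np.deg2rad(19.2)
t=np.array([np.cos(ANG),np.sin(ANG),0]); n=np.array([np.sin(ANG),-np.cos(ANG),0]); k=np.array([0,0,1.])
RIM=np.array([.449,-.347,0])   # lid plane mid, u=0
def Rt(tilt,yaw=0):
    c,s=np.cos(np.deg2rad(tilt)),np.sin(np.deg2rad(tilt))
    x=-c*n-s*k; z=s*n-c*k; y=np.cross(z,x)
    R=np.stack([x,y,z],1)
    return Rn.from_euler('z',yaw,degrees=True).as_matrix()@R
def delta(tilt,u,w,z,yaw=0,tag=''):
    """jog numbers to TCP at RIM+u n+w t (m), height z"""
    s=robot.state();R=np.array(s['orientation']);p=np.array(s['position'])
    P=RIM+u*n+w*t+z*k
    rv=Rn.from_matrix(R.T@Rt(tilt,yaw)).as_rotvec(degrees=True)
    print(tag,'P',P.round(3),'rv',rv.round(1),'sh',(1000*R.T@(P-p)).round(0))
def where():
    s=robot.state();R=np.array(s['orientation']);p=np.array(s['position']);d=p-RIM
    f=np.array(s['force'])
    print('t%.2f u%.1f w%.1f z%.1f mm; tilt %.1f; yawdev %.2f; F(n,t,z) %.1f %.1f %.1f open %.3f'%(s['clock'],1e3*d@n,1e3*d@t,1e3*p[2],np.degrees(np.arctan2(R[:,2]@n,-R[2,2])),np.degrees(np.arctan2(R[1,1],R[0,1])-ANG),f@n,f@t,f[2],s['opening']))
E
python3 - <<'E'
from h import *
S=robot.calibration('side')
for nm,p in (('bottle',(293,149)),('jar',(235,180))):
    d=plane(S,p,0)-RIM; print(nm,d@n,d@t)
where()
delta(0,-.2,0,.30,tag='A'); delta(45,-.1,0,.2,tag='B'); 
print(robot.state()['joints'],[a for a in dir(robot) if a[0]!='_'])
E
```

```text
bottle 0.1051514685155503 -0.08963080161113665
jar 0.11554080579760456 0.08503651207209209
t0.15 u-938.7 w-14.4 z174.2 mm; tilt 0.1; yawdev 57.46; F(n,t,z) 0.5 -0.0 0.9 open 0.094
A P [ 0.383 -0.158  0.3  ] rv [-0.1  0.  57.5] sh [-409. -615. -125.]
B P [ 0.416 -0.253  0.2  ] rv [ 22.4 -41.   54.4] sh [-463. -699.  -25.]
[ 1.23488688e+00  8.78435354e-02  1.37188815e+00 -8.73703047e-06
  1.68359032e+00 -1.03105538e-01] ['Unreachable', 'calibration', 'finish_job', 'grab_frame', 'grip_depth', 'state']
```

```bash
python3 -m jog '0 0 0 0 0 -60 0; 0 0 10 -50 -75 -125 0; 0 0 15 -90 -135 -125 0; 0 0 20 -130 -195 -125 0; 0 0 27 -170 -256 -125 0; 0 0 33 -210 -316 -125 0; 0 0 40 -250 -376 -125 0; 0 0 45 -290 -436 -125 0; 0 0 52 -330 -496 -125 0; 0 0 57 -370 -556 -125 0' && python3 -c "
from h import *
where();print(robot.state()['joints'].round(2))
delta(0,-.2,0,.30,tag='A'); delta(45,-.1,0,.2,tag='B')"
```

```text
clock: 1.4
position: [0.3171, 0.0187, 0.2996]
orientation: [[-0.334, 0.943, 0.001], [0.943, 0.334, -0.001], [-0.002, 0.0, -1.0]]
force: [0.8, 0.8, -0.2]
opening: 0.0472
t1.40 u-388.8 w-4.3 z299.6 mm; tilt 0.1; yawdev 0.29; F(n,t,z) -0.5 1.0 -0.2 open 0.047
[-0.12 -0.42  1.56 -0.    2.   -0.46]
A P [ 0.383 -0.158  0.3  ] rv [0.  0.1 0.3] sh [-189.    3.   -0.]
B P [ 0.416 -0.253  0.2  ] rv [  0.1 -44.9   0.3] sh [-289.    3.  100.]
```

```bash
python3 -m jog '0 -10 0 -40 1 20 0; 0 -20 0 -90 2 50 0; 0 -30 0 -130 3 70 0; 0 -40 0 -180 3 90 0; 0 -45 0 -230 3 100 0; 0 -45 0 -230 3 100 0' && python3 -c "
from h import *
import cv2
where();print(robot.state()['joints'].round(2))
delta(45,-.1,0,.15,tag='C'); delta(45,.03,0,.145,tag='D'); delta(45,.03,0,.105,tag='E')
cv2.imwrite('pics/s1.png',robot.grab_frame('side'))"
```

```text
clock: 2.15
position: [0.3945, -0.1979, 0.1962]
orientation: [[-0.239, 0.943, 0.23], [0.666, 0.332, -0.668], [-0.706, -0.006, -0.708]]
force: [-0.2, 0.5, 0.5]
opening: 0.0468
t2.15 u-158.7 w-2.4 z196.2 mm; tilt 45.0; yawdev 0.18; F(n,t,z) -0.5 -0.0 0.5 open 0.047
[-0.   -0.45  2.   -0.75  1.35 -0.26]
C P [ 0.416 -0.253  0.15 ] rv [-0.1 -0.   0.4] sh [-9.  3. 74.]
D P [ 0.459 -0.375  0.145] rv [-0.1 -0.   0.4] sh [-97.   2. 170.]
E P [ 0.459 -0.375  0.105] rv [-0.1 -0.   0.4] sh [-69.   2. 198.]
```

View pics/s1.png

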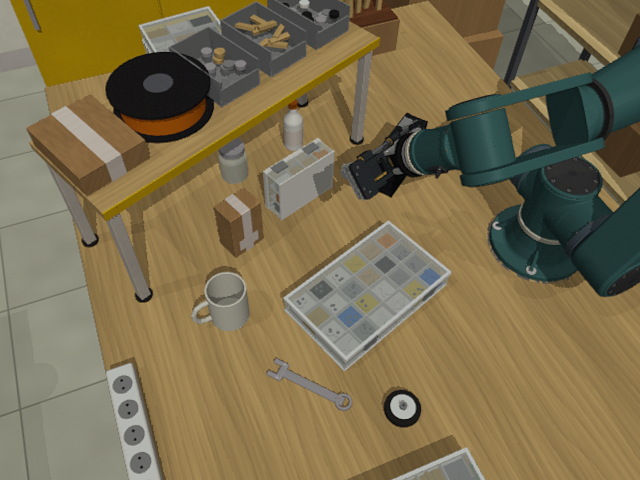

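```bash
python3 -c "
from h import *
print(proj(robot.calibration('side'),robot.state()['position']))
im=cv2.imread('pics/s1.png');cv2.imwrite('pics/s1c.png',cv2.resize(im[100:250,250:450],None,fx=4,fy=4))
cv2.imwrite('pics/w1.png',robot.grab_frame('wrist'))
"
```

```text
(np.float64(343.644933251701), np.float64(168.38859077536006))
```

View pics/s1c.png

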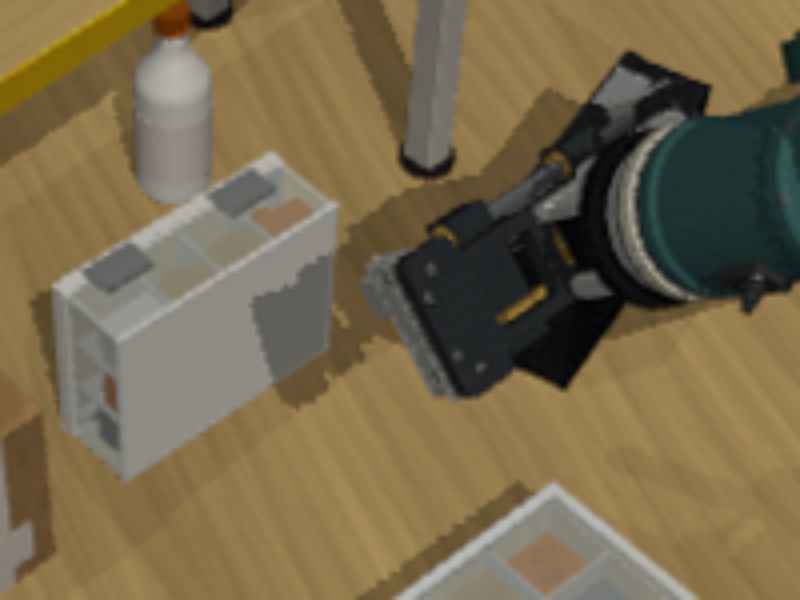

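View pics/w1.png

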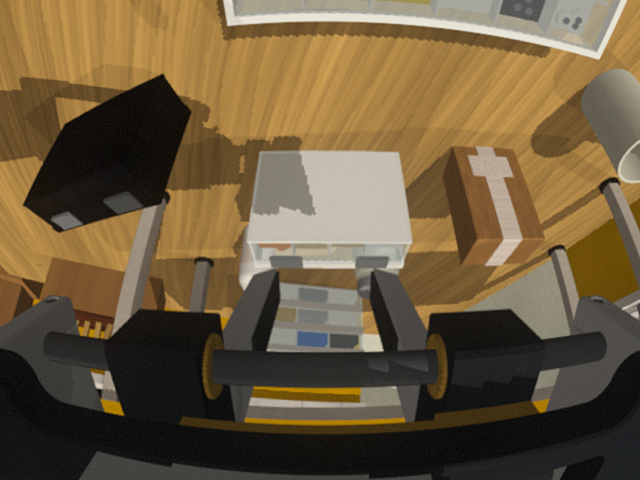

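```bash
python3 -m jog '0 0 0 -25 1 42 0; 0 0 0 -50 2 83 0; 0 0 0 -75 2 125 0; 0 0 0 -100 2 166 0; 0 0 0 -100 2 166 0; 0 0 0 -84 2 182 0; 0 0 0 -69 2 198 0; 0 0 0 -69 2 198 0' && python3 -c "
from h import *
where()
cv2.imwrite('pics/s2.png',robot.grab_frame('side')[80:280,200:440].repeat(3,0).repeat(3,1))
cv2.imwrite('pics/w2.png',robot.grab_frame('wrist'))
"
```

```text
clock: 3.25
position: [0.4609, -0.3732, 0.1079]
orientation: [[-0.237, 0.943, 0.235], [0.667, 0.334, -0.666], [-0.706, -0.001, -0.708]]
force: [0.0, -0.3, -0.2]
opening: 0.0469
t3.25 u28.7 w2.6 z107.9 mm; tilt 44.9; yawdev 0.30; F(n,t,z) 0.2 -0.1 -0.2 open 0.047
```

View pics/s2.png

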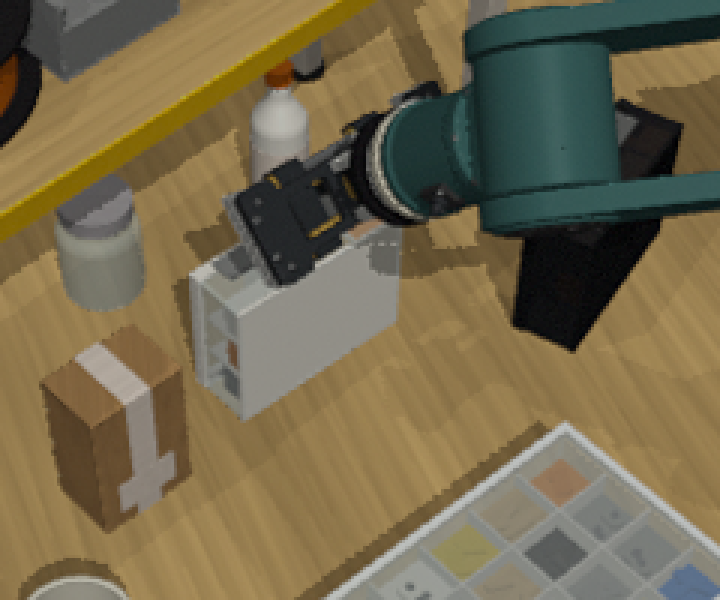

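View pics/w2.png

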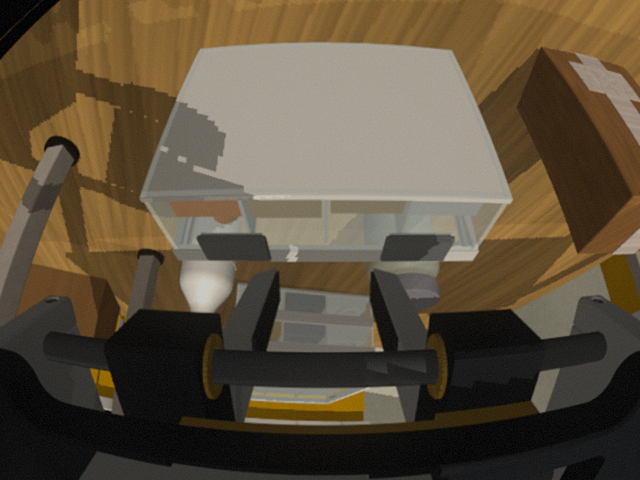

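```bash
python3 -c "
from h import *
delta(35,.035,0,.098);
for u in (.02,0,-.02,-.04,-.05): delta(35,u,0,.1)
"
```

```text
P [ 0.461 -0.38   0.098] rv [ 0.3 10.1  0.2] sh [ 6. -4. 12.]
 P [ 0.456 -0.366  0.1  ] rv [ 0.3 10.1  0.2] sh [15. -4.  0.]
 P [ 0.449 -0.347  0.1  ] rv [ 0.3 10.1  0.2] sh [ 29.  -3. -14.]
 P [ 0.442 -0.328  0.1  ] rv [ 0.3 10.1  0.2] sh [ 43.  -3. -28.]
 P [ 0.436 -0.309  0.1  ] rv [ 0.3 10.1  0.2] sh [ 57.  -3. -42.]
 P [ 0.433 -0.3    0.1  ] rv [ 0.3 10.1  0.2] sh [ 64.  -3. -49.]
```

```bash
python3 -m jog '0 5 0 2 -3 8 0; 0 10 0 6 -3 12 0; 0 10 0 11 -3 5 0; 0 10 0 15 -3 0 0; 0 10 0 21 -3 -6 0; 0 10 0 26 -3 -11 0' && python3 -c "
from h import *
where()
cv2.imwrite('pics/s3.png',robot.grab_frame('side')[80:280,200:440].repeat(3,0).repeat(3,1))
for u in (0,-.02,-.03,-.04): delta(35,u,0,.1)
"
```

```text
clock: 4.1
position: [0.4508, -0.3496, 0.1004]
orientation: [[-0.273, 0.942, 0.195], [0.77, 0.335, -0.543], [-0.577, 0.002, -0.817]]
force: [0.9, -0.3, 1.8]
opening: 0.0475
t4.10 u3.1 w0.8 z100.4 mm; tilt 35.2; yawdev 0.39; F(n,t,z) 0.6 0.8 1.8 open 0.047
 P [ 0.449 -0.347  0.1  ] rv [0.3 0.2 0.3] sh [ 2. -1. -1.]
 P [ 0.442 -0.328  0.1  ] rv [0.3 0.2 0.3] sh [ 19.  -1. -13.]
 P [ 0.439 -0.319  0.1  ] rv [0.3 0.2 0.3] sh [ 27.  -1. -19.]
 P [ 0.436 -0.309  0.1  ] rv [0.3 0.2 0.3] sh [ 35.  -1. -24.]
```

View pics/s3.png

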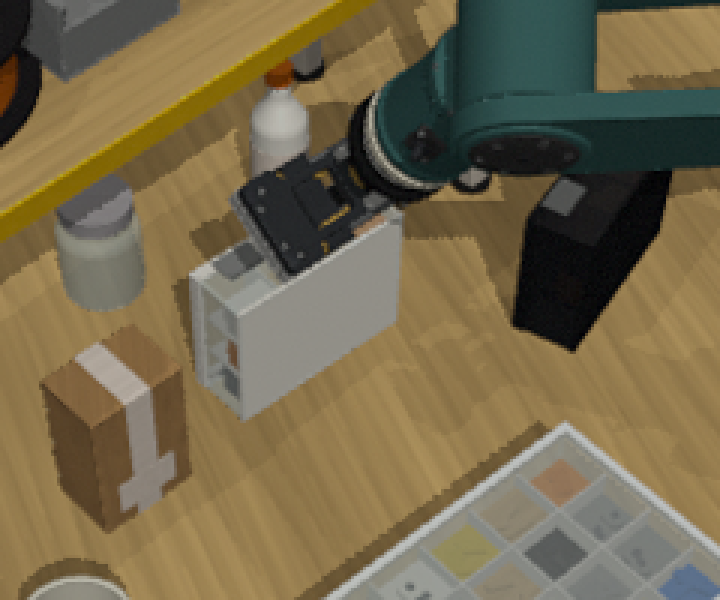

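```bash
python3 -c "
from h import *
cv2.imwrite('pics/w3.png',robot.grab_frame('wrist'))
cv2.imwrite('pics/t3.png',robot.grab_frame('top')[170:320,360:510].repeat(4,0).repeat(4,1))
print(proj(robot.calibration('side'),robot.state()['position']),proj(robot.calibration('top'),robot.state()['position']))
"
```

```text
(np.float64(291.2010009783414), np.float64(159.6035525209546)) (np.float64(429.27546811388794), np.float64(261.7274611885716))
```

View pics/w3.png

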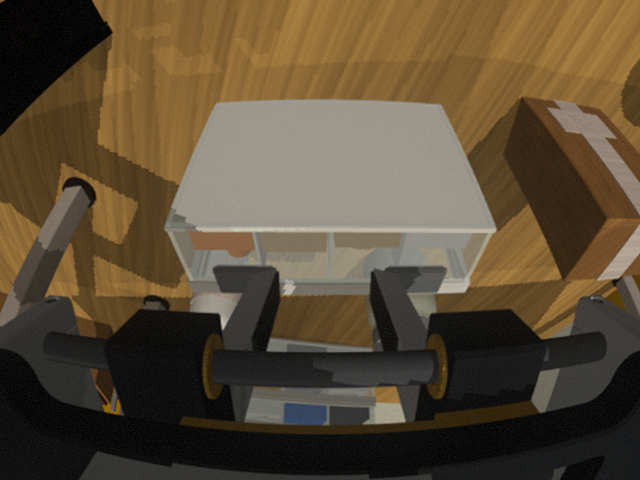

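View pics/t3.png

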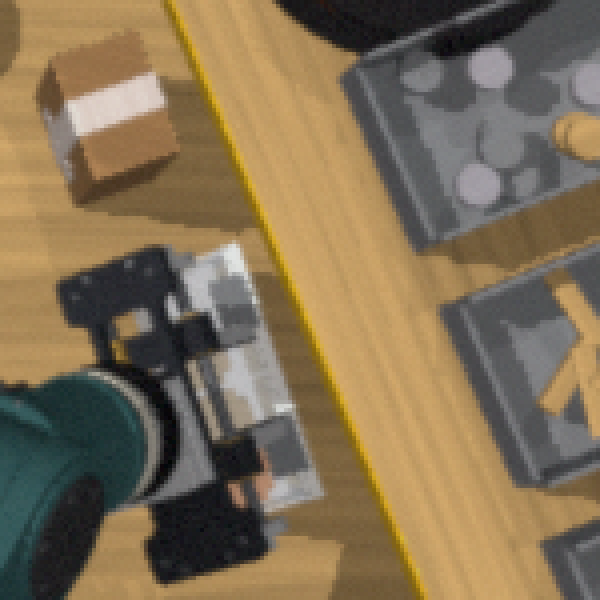

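```bash
python3 -c "
from h import *
c=robot.calibration('side')
im=robot.grab_frame('side');s=robot.state();R=s['orientation'];p=s['position']
x0,y0=250,110
o=cv2.resize(im[y0:y0+90,x0:x0+120],None,fx=6.5,fy=6.5,interpolation=cv2.INTER_CUBIC)
def dot(P,col):
    q=proj(c,P);cv2.circle(o,(int((q[0]-x0+.5)*6.5),int((q[1]-y0+.5)*6.5)),4,col,-1)
dot(p,(0,0,255))
for a in (-.03,.03):
    dot(p+R[:,1]*a,(0,255,0)); dot(p+R[:,1]*a-R[:,2]*.04,(255,255,0))
dot(p-R[:,2]*.1,(255,0,255))
cv2.imwrite('pics/s3z.png',o)
print(s['tau'])
"
```

```text
[-3.80109334e-01 -2.15126270e+01 -2.89080620e+01 -1.46645643e+00
 -1.34170868e+00 -2.12179857e-04]
```

View pics/s3z.png

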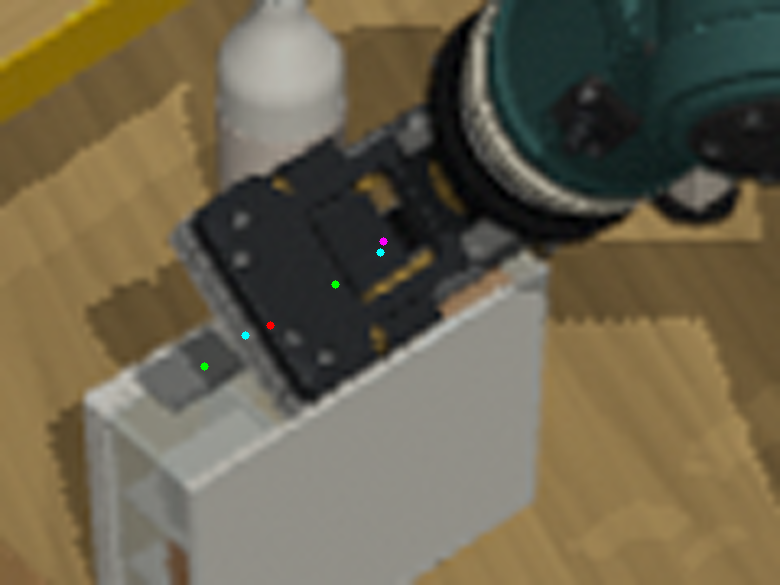

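```bash
cat >> h.py <<'E'
def projw(P,c=None):
    c=c or robot.calibration('wrist');q=c['rotation'].T@(np.asarray(P)-c['xyz']);v=np.array([q[0],-q[1],-q[2]])
    th=np.arctan2(np.hypot(v[0],v[1]),v[2]);r=np.hypot(v[0],v[1]);K=c['K']
    return K[0,0]*th*v[0]/r+K[0,2],K[1,1]*th*v[1]/r+K[1,2]
E
python3 -c "
from h import *
s=robot.state();R=s['orientation'];p=s['position']
im=cv2.imread('pics/w3.png')
for a in (-.0235,.0235):
    q=projw(p+R[:,1]*a);print('tip',q);cv2.circle(im,(int(q[0]),int(q[1])),3,(0,0,255),-1)
    q=projw(p+R[:,1]*a+R[:,0]*.008);cv2.circle(im,(int(q[0]),int(q[1])),2,(255,0,255),-1)
for u in (0,-.056):
  for w in (-.08,.08):
    q=projw(RIM+u*n+w*t+.12*k);print(u,w,q);cv2.circle(im,(int(q[0]),int(q[1])),3,(0,255,0),-1)
o=cv2.resize(im[180:330,160:500],None,fx=2.3,fy=2.3,interpolation=cv2.INTER_CUBIC)
cv2.imwrite('pics/w3z.png',o)
"
```

```text
tip (np.float64(285.5130261961907), np.float64(267.5216390026702))
tip (np.float64(364.35624606056183), np.float64(267.5647540277574))
0 -0.08 (np.float64(185.86224453171215), np.float64(289.9265692473371))
0 0.08 (np.float64(460.9091211946396), np.float64(290.58335027282567))
-0.056 -0.08 (np.float64(153.61340344183046), np.float64(224.66888313706286))
-0.056 0.08 (np.float64(493.99448338733845), np.float64(225.76360010615014))
```

View pics/w3z.png

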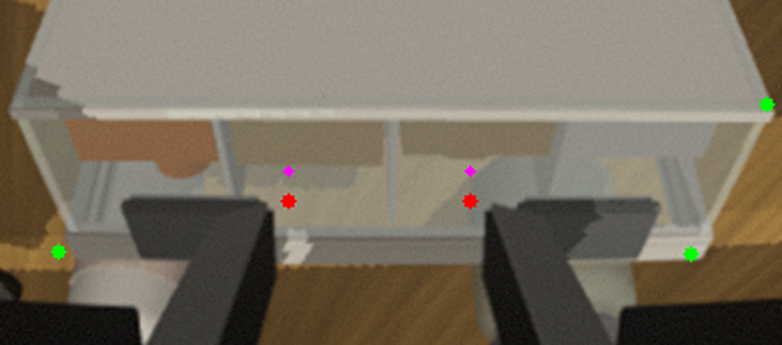

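```bash
python3 -m jog '0 0 0 5 0 -3 0; 0 0 0 9 0 -6 0' && python3 -c "
from h import *
where()
c=robot.calibration('wrist');im=robot.grab_frame('wrist')
cv2.imwrite('pics/w4z.png',cv2.resize(im[180:330,160:500],None,fx=2.3,fy=2.3,interpolation=cv2.INTER_CUBIC))
cv2.imwrite('pics/t4.png',robot.grab_frame('top')[200:310,380:490].repeat(5,0).repeat(5,1))
"
```

```text
clock: 4.55
position: [0.4479, -0.3408, 0.1018]
orientation: [[-0.272, 0.942, 0.196], [0.769, 0.335, -0.545], [-0.579, 0.003, -0.816]]
force: [-0.8, -3.0, 6.1]
opening: 0.0469
t4.55 u-6.2 w1.0 z101.8 mm; tilt 35.4; yawdev 0.36; F(n,t,z) 2.5 -1.7 6.1 open 0.047
```

View pics/w4z.png

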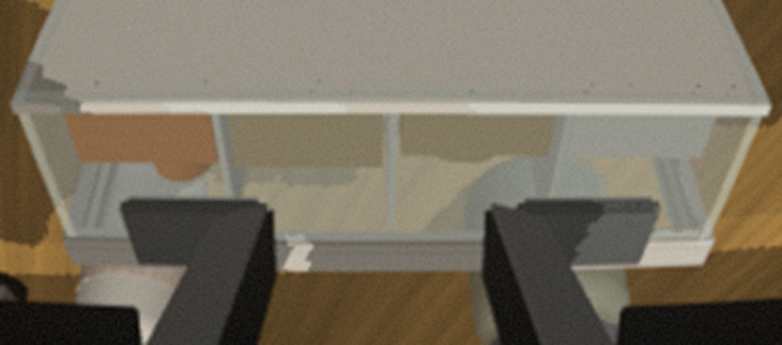

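View pics/t4.png

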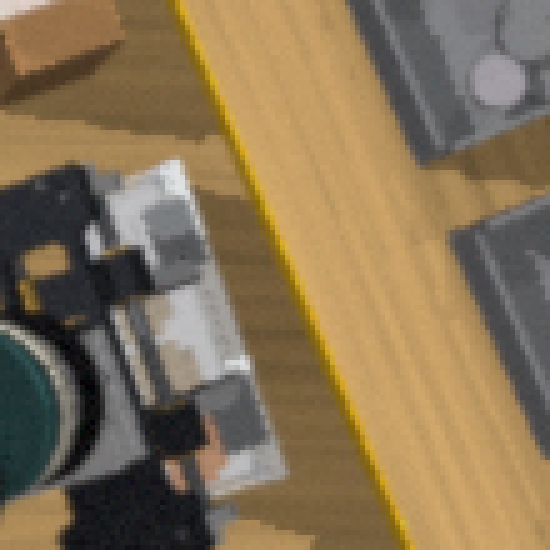

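```bash
python3 -c "
from h import *
s0=cv2.imread('pics/side0.png');s1=robot.grab_frame('side');where()
o=np.vstack([cv2.resize(x[125:225,255:345],None,fx=3.0,fy=3.0,interpolation=cv2.INTER_CUBIC) for x in (s0,s1)])
o=np.hstack([o[:300],o[300:]]);cv2.imwrite('pics/cmp.png',o)
"
```

```text
t4.70 u-6.3 w1.0 z102.0 mm; tilt 35.4; yawdev 0.37; F(n,t,z) 1.6 -0.8 4.0 open 0.047
```

View pics/cmp.png

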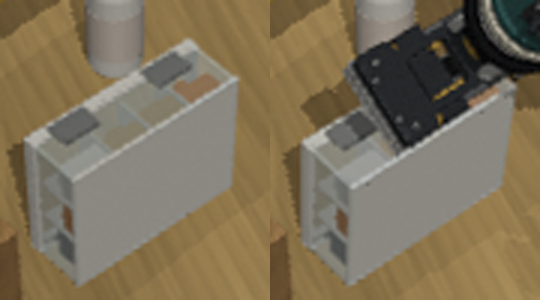

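```bash
python3 -m jog '0 0 0 7 0 -5 0; 0 0 0 13 0 -9 0; 0 0 0 20 0 -14 0; 0 0 0 26 0 -19 0; 0 0 0 30 0 -21 0' && python3 -c "
from h import *
where()
s1=robot.grab_frame('side');im=robot.grab_frame('wrist')
o=np.hstack([cv2.resize(s1[110:260,240:390],(400,400)),cv2.resize(im[30:330,160:500],(400,400))]);cv2.imwrite('pics/c5.png',o)
"
```

```text
clock: 5.32
position: [0.4359, -0.306, 0.1033]
orientation: [[-0.271, 0.942, 0.197], [0.768, 0.335, -0.546], [-0.58, 0.004, -0.814]]
force: [-1.4, 0.4, 8.4]
opening: 0.047
t5.33 u-43.0 w1.1 z103.3 mm; tilt 35.5; yawdev 0.40; F(n,t,z) -0.8 -1.2 8.4 open 0.047
```

View pics/c5.png

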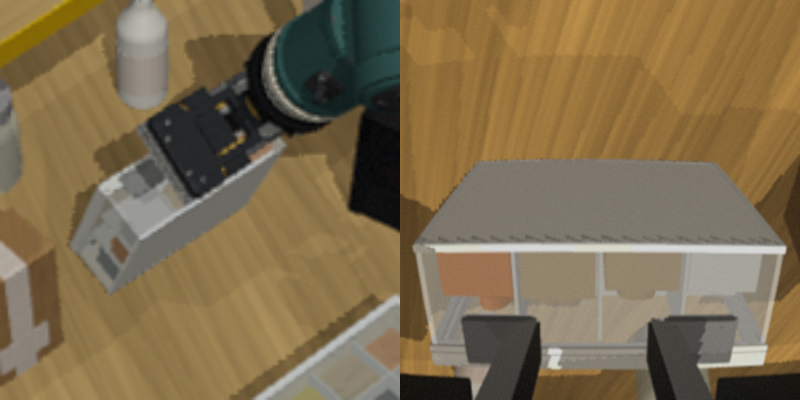

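```bash
python3 -m jog '0 0 0 5 0 -6 0; 0 0 0 10 0 -11 0; 0 0 0 16 0 -17 0; 0 0 0 22 0 -22 0' && python3 -c "
from h import *
where()
s1=robot.grab_frame('side');im=robot.grab_frame('wrist')
o=np.hstack([cv2.resize(s1[110:260,240:390],(400,400)),cv2.resize(im[30:330,160:500],(400,400))]);cv2.imwrite('pics/c6.png',o)
"
```

```text
clock: 5.92
position: [0.4251, -0.2762, 0.1079]
orientation: [[-0.272, 0.942, 0.197], [0.768, 0.336, -0.545], [-0.58, 0.003, -0.815]]
force: [0.1, -0.1, 0.0]
opening: 0.0471
t5.92 u-74.8 w0.7 z107.9 mm; tilt 35.4; yawdev 0.41; F(n,t,z) 0.2 0.1 0.0 open 0.047
```

View pics/c6.png

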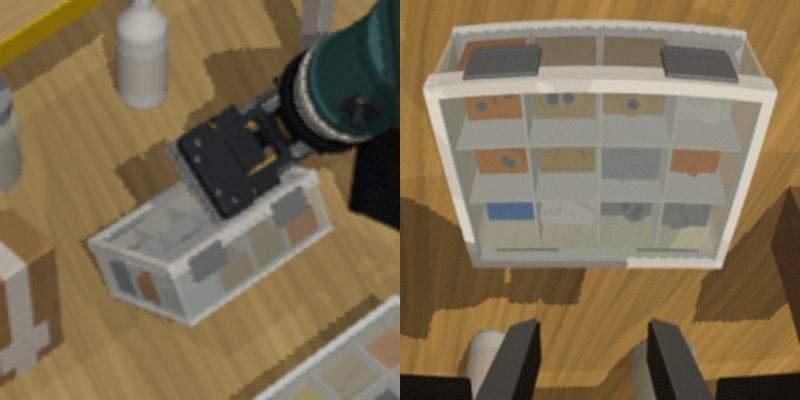

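```bash
cat >> h.py <<'E'
def planew(p,z,c=None):
    c=c or robot.calibration('wrist');K=c['K'];a=np.array([p[0]-K[0,2],p[1]-K[1,2]]);r=np.hypot(*a);th=r/K[0,0]
    v=np.array([np.sin(th)*a[0]/r,np.sin(th)*a[1]/r,np.cos(th)]);d=c['rotation']@np.array([v[0],-v[1],-v[2]])
    return c['xyz']+d*(z-c['xyz'][2])/d[2]
def uw(P): d=P-RIM;return (1e3*d@n).round(1),(1e3*d@t).round(1)
E
python3 -c "
from h import *
im=robot.grab_frame('wrist');cv2.imwrite('pics/w6.png',im);sd=robot.grab_frame('side');cv2.imwrite('pics/s6.png',sd)
S=robot.calibration('side')
a=planew((219.5,228.8),.056);b=planew((434.5,228),.056);print(uw(a),uw(b),b-a)
cv2.imwrite('pics/s6z.png',cv2.resize(sd[150:250,260:380],None,fx=6,fy=6,interpolation=cv2.INTER_CUBIC))
delta(20,-.022,0,.1,tag='F');delta(20,-.022,0,.03,tag='G')
"
```

```text
(np.float64(-49.7), np.float64(-77.9)) (np.float64(-51.3), np.float64(84.1)) [0.1524016  0.05485186 0.        ]
F P [ 0.442 -0.326  0.1  ] rv [ 0.4 15.5  0.3] sh [-37.  -1.  37.]
G P [ 0.442 -0.326  0.03 ] rv [ 0.4 15.5  0.3] sh [ 3. -2. 94.]
```

View pics/w6.png

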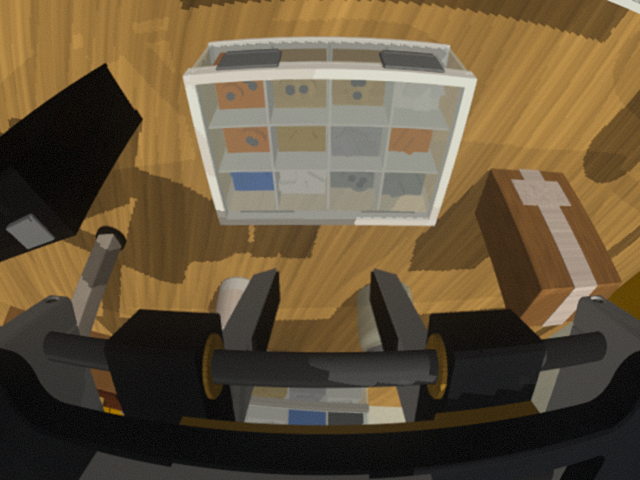

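View pics/s6z.png

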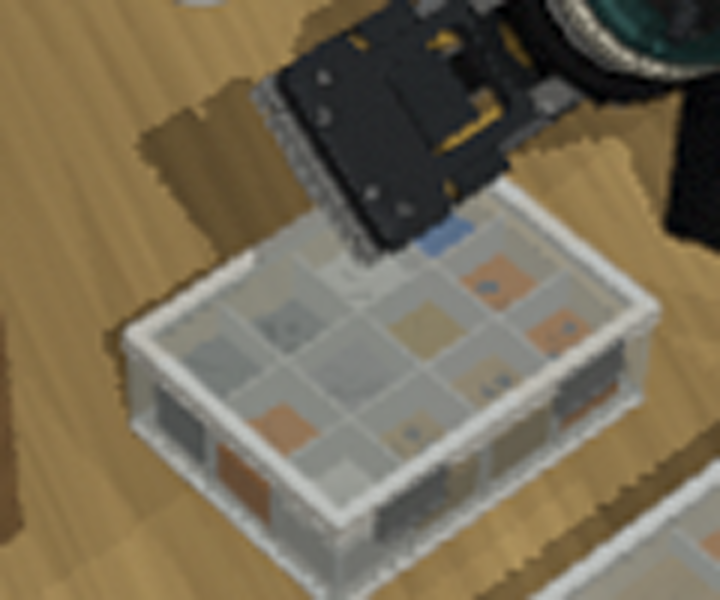

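```bash
python3 -m jog '0 8 0 -20 0 20 -0.5; 0 15 0 -37 2 37 -1; 0 15 0 -37 2 37 -1; 0 15 0 -30 2 47 -1; 0 15 0 -15 2 70 -1; 0 15 0 0 2 92 -1; 0 15 0 2 2 94 -1' && python3 -c "
from h import *
where()
im=robot.grab_frame('wrist');cv2.imwrite('pics/w7.png',im)
S=robot.calibration('side')
delta(20,-.08,.003,.03,yaw=.3)
"
```

```text
clock: 7.0
position: [0.443, -0.3229, 0.0268]
orientation: [[-0.317, 0.941, 0.116], [0.884, 0.338, -0.325], [-0.345, -0.001, -0.939]]
force: [0.2, 0.1, 0.0]
opening: 0.0936
t7.00 u-24.8 w2.2 z26.8 mm; tilt 20.2; yawdev 0.53; F(n,t,z) -0.0 0.3 0.0 open 0.094
 P [ 0.426 -0.27   0.03 ] rv [0.1 0.3 0.2] sh [ 52.   1. -21.]
```

View pics/w7.png

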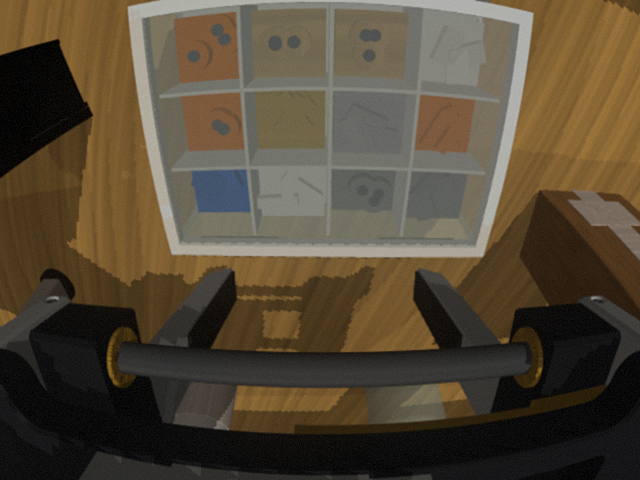

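```bash
python3 -c "
from h import *
a=planew((172,255),.056);b=planew((480,257),.056);print(uw(a),uw(b),np.degrees(np.arctan2((b-a)[1],(b-a)[0])))"
python3 -m jog '0 0 0 8 0 -2 -1; 0 0 0 15 0 -4 -1; 0 0 0 23 0 -7 -1; 0 0 0 30 0 -10 -1; 0 0 0 38 0 -13 -1; 0 0 0 45 0 -16 -1' && python3 -c "
from h import *
where()
im=robot.grab_frame('wrist');cv2.imwrite('pics/w8.png',im);im=robot.grab_frame('top');cv2.imwrite('pics/t8.png',cv2.resize(im[190:340,290:440],None,fx=4,fy=4,interpolation=cv2.INTER_CUBIC))
"
```

```text
(np.float64(-52.6), np.float64(-76.2)) (np.float64(-52.7), np.float64(83.1)) 19.246990726283776
clock: 7.8
position: [0.4281, -0.2786, 0.0283]
orientation: [[-0.316, 0.941, 0.119], [0.883, 0.338, -0.327], [-0.348, 0.002, -0.937]]
force: [0.8, -3.5, 0.2]
opening: 0.0936
t7.80 u-71.4 w2.7 z28.3 mm; tilt 20.4; yawdev 0.53; F(n,t,z) 3.6 -0.4 0.2 open 0.094
```

View pics/w8.png

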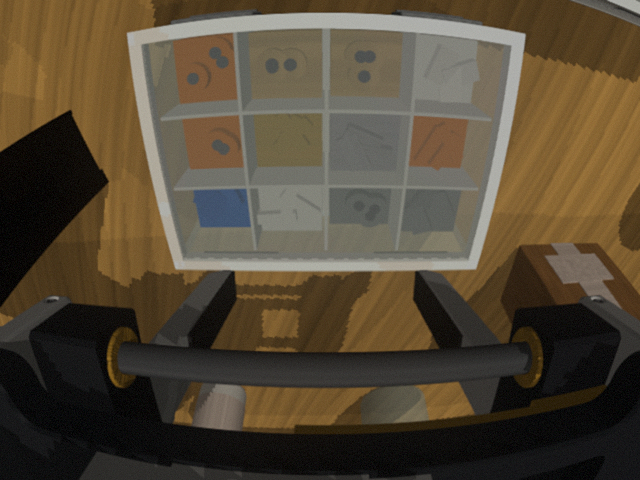

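View pics/t8.png

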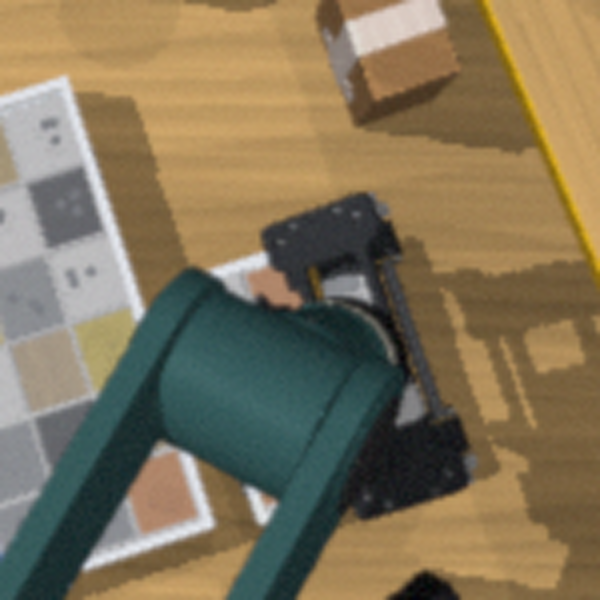

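```bash
python3 -c "
from h import *
a=planew((180,269.5),.056);b=planew((478,269.5),.056);print(uw(a),uw(b))
S=robot.calibration('side');im=robot.grab_frame('side');cv2.imwrite('pics/s8.png',cv2.resize(im[160:300,260:420],None,fx=4,fy=4,interpolation=cv2.INTER_CUBIC))
"
```

```text
(np.float64(-91.8), np.float64(-74.0)) (np.float64(-93.1), np.float64(83.8))
```

View pics/s8.png

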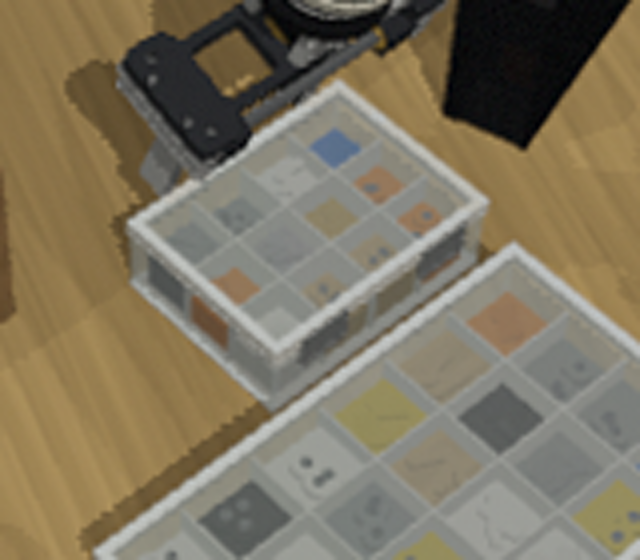

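```bash
python3 -c "
from h import *
S=robot.calibration('side')
f=lambda x,y,z:uw(plane(S,(x/4+260-.4,y/4+160-.4),z))
print('clip',f(275,352,.056),f(487,205,.056),'big',f(97,555,.05),f(515,243,.05),'hinge',f(130,222,.056),f(337,82,.056)); where()
delta(20,-.0914,.0027,.028,yaw=.3)
"
```

```text
clip (np.float64(-210.3), np.float64(80.1)) (np.float64(-212.4), np.float64(-76.0)) big (np.float64(-241.7), np.float64(227.9)) (np.float64(-238.4), np.float64(-72.3)) hinge (np.float64(-93.4), np.float64(80.7)) (np.float64(-91.7), np.float64(-76.2))
t7.95 u-72.1 w2.7 z27.9 mm; tilt 20.3; yawdev 0.54; F(n,t,z) 0.9 0.3 2.1 open 0.094
 P [ 0.421 -0.26   0.028] rv [0.2 0.3 0.2] sh [18.  0. -7.]
```

```bash
python3 -m jog '0 0 0 6 0 -2 -1; 0 0 0 11 0 -4 -1; 0 0 0 16 0 -6 -1; 0 0 0 20 0 -7 -1; 0 0 0 20 0 -7 -1' && python3 -c "
from h import *
where()
im=robot.grab_frame('side');cv2.imwrite('pics/s9.png',cv2.resize(im[180:280,290:410],None,fx=6,fy=6,interpolation=cv2.INTER_CUBIC))
"
```

```text
clock: 8.57
position: [0.4207, -0.2579, 0.0278]
orientation: [[-0.317, 0.941, 0.118], [0.883, 0.338, -0.326], [-0.347, 0.001, -0.938]]
force: [0.5, -4.0, 2.6]
opening: 0.0936
t8.57 u-93.4 w2.6 z27.8 mm; tilt 20.3; yawdev 0.56; F(n,t,z) 4.0 -0.9 2.6 open 0.094
```

View pics/s9.png

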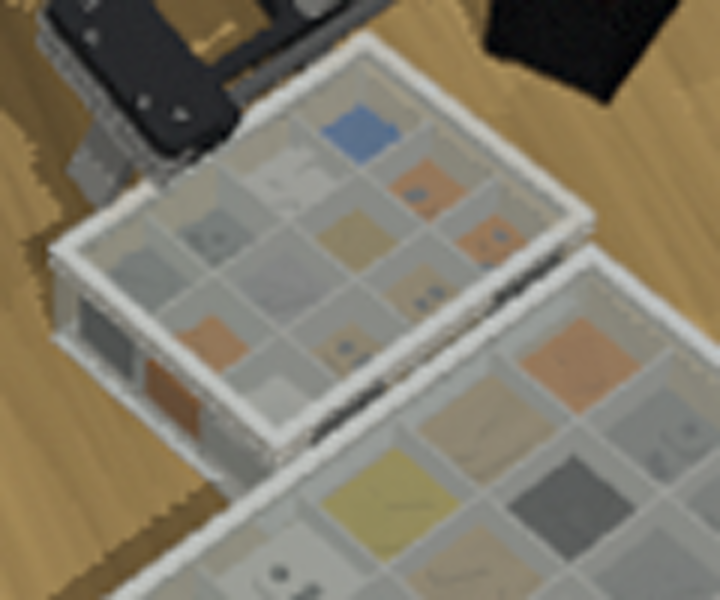

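```bash
python3 -m jog '0 0 0 2 0 -1 -1; 0 0 0 3 0 -1 -1; 0 0 0 4 0 -1 -1' | grep -E 'force|pos'; python3 -c "
from h import *
where()"; python3 -m jog '0 0 0 2 0 -1 -1; 0 0 0 2 0 -1 -1' | grep -E 'force'; python3 -c "
from h import *
where()
im=robot.grab_frame('side');cv2.imwrite('pics/s10.png',cv2.resize(im[180:280,290:410],None,fx=6,fy=6,interpolation=cv2.INTER_CUBIC))
"
```

```text
position: [0.4197, -0.2546, 0.0278]
force: [-0.1, -4.8, 2.9]
t9.00 u-96.9 w2.7 z27.8 mm; tilt 20.3; yawdev 0.56; F(n,t,z) 4.6 -1.6 2.9 open 0.094
force: [1.7, -6.4, 0.3]
t9.25 u-98.6 w2.1 z28.0 mm; tilt 20.4; yawdev 0.53; F(n,t,z) 6.6 -0.5 0.3 open 0.094
```

View pics/s10.png

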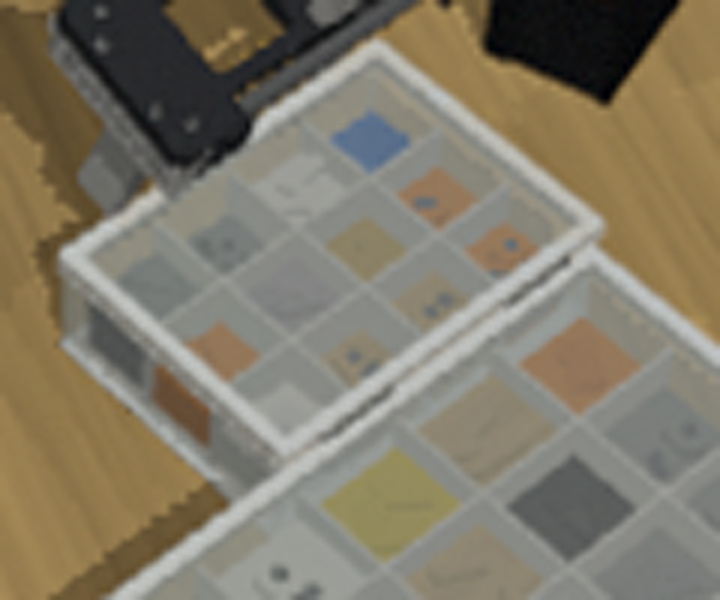

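```bash
python3 -c "
from h import *
im=robot.grab_frame('side')
o=np.hstack([cv2.resize(im[235:270,325:365],None,fx=10,fy=10,interpolation=cv2.INTER_CUBIC),cv2.resize(im[205:240,360:400],None,fx=10,fy=10,interpolation=cv2.INTER_CUBIC)])
cv2.imwrite('pics/s11.png',o);where()
S=robot.calibration('side')
for w in (.08,0,-.07):
  for u,z in ((-.242,.05),(-.242,.056),(-.242,0)):
    print(w,u,z,np.round(proj(S,RIM+u*n+w*t+z*k),1))
"
```

```text
t9.35 u-98.6 w2.2 z28.0 mm; tilt 20.4; yawdev 0.53; F(n,t,z) 6.4 0.0 0.7 open 0.094
0.08 -0.242 0.05 [338.5 258.6]
0.08 -0.242 0.056 [338.7 256.9]
0.08 -0.242 0 [337.4 272. ]
0 -0.242 0.05 [365.9 238.6]
0 -0.242 0.056 [366.2 236.9]
0 -0.242 0 [364.  252.3]
-0.07 -0.242 0.05 [388.8 221.9]
-0.07 -0.242 0.056 [389.1 220.1]
-0.07 -0.242 0 [386.2 235.8]
```

View pics/s11.png

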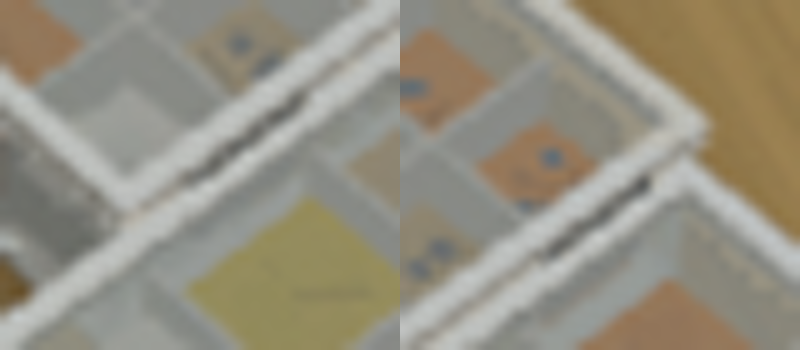

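```bash
python3 -m jog '0 0 0 1 0 0 -1; 0 0 0 1 0 0 -1' | grep -E 'force'; python3 -c "
from h import *
where()"
```

```text
force: [2.5, -7.1, 1.4]
t9.60 u-98.5 w2.1 z28.1 mm; tilt 20.5; yawdev 0.51; F(n,t,z) 7.6 0.0 1.4 open 0.094
```

```bash
python3 -c "
from h import *
delta(20,-.07,.002,.028,yaw=.5,tag='back');delta(20,-.06,.002,.2,yaw=.5,tag='up');delta(20,-.15,-.12,.32,yaw=.5,tag='away')"
```

```text
back P [ 0.428 -0.28   0.028] rv [ 0.1  0.5 -0. ] sh [-27.  -0.  10.]
up P [ 0.431 -0.29   0.2  ] rv [ 0.1  0.5 -0. ] sh [ -96.   -0. -148.]
away P [ 0.286 -0.245  0.32 ] rv [ 0.1  0.5 -0. ] sh [ -53. -121. -292.]
```

```bash
python3 -m jog '0 0 0 -14 0 5 -1; 0 0 0 -27 0 10 -1; 0 0 0 -35 0 -20 -1; 0 0 0 -50 0 -60 -1; 0 0 0 -60 0 -110 -1; 0 0 0 -20 0 -170 -1; 0 0 0 20 0 -230 -1; 0 0 0 70 0 -280 -1; 0 0 0 120 0 -310 -1; 0 0 0 180 0 -330 -1' && python3 -m jog '0 0 0 60 0 -20 -1; 0 0 0 120 0 -40 -1; 0 0 0 180 0 -60 -1; 0 0 0 180 0 -60 -1'; python3 -c "
from h import *
where();print(robot.state()['joint_vel'].round(2))
for nm in ('top','side'): cv2.imwrite('pics/%s12.png'%nm,robot.grab_frame(nm))
"
```

```text
clock: 10.85
position: [0.3295, -0.005, 0.2742]
orientation: [[-0.314, 0.942, 0.12], [0.883, 0.336, -0.328], [-0.35, 0.003, -0.937]]
force: [0.7, 0.9, -0.1]
opening: 0.094
clock: 11.35
position: [0.2642, 0.1767, 0.2661]
orientation: [[-0.323, 0.939, 0.119], [0.879, 0.345, -0.329], [-0.35, -0.002, -0.937]]
force: [0.4, -0.1, -0.3]
opening: 0.0937
t11.35 u-555.4 w-2.2 z266.1 mm; tilt 20.5; yawdev 0.95; F(n,t,z) 0.2 0.4 -0.3 open 0.094
[-0.02  0.01 -0.02 -0.04  0.01  0.04]
```

View pics/top12.png

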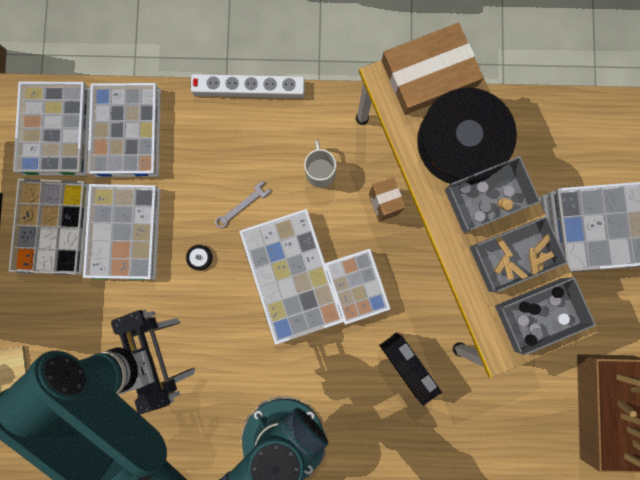

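View pics/side12.png

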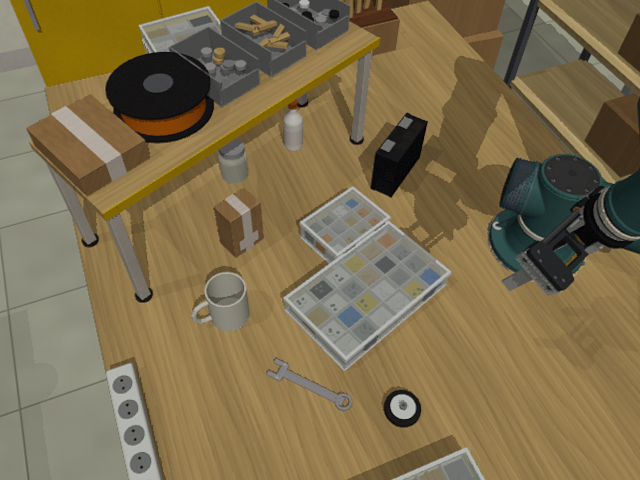

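```bash
python3 -c "
from h import *
a=cv2.imread('pics/top0.png');b=cv2.imread('pics/top12.png')
cv2.imwrite('pics/t12z.png',cv2.resize(b[240:340,290:390],None,fx=6,fy=6,interpolation=cv2.INTER_CUBIC))
d=cv2.absdiff(a,b).max(2);d=d[190:360,225:400]
cv2.imwrite('pics/d12.png',cv2.resize(np.clip(d.astype(int)*3,0,255).astype(np.uint8),None,fx=3.4,fy=3.4))
"
```

```text
(no output)
```

View pics/t12z.png

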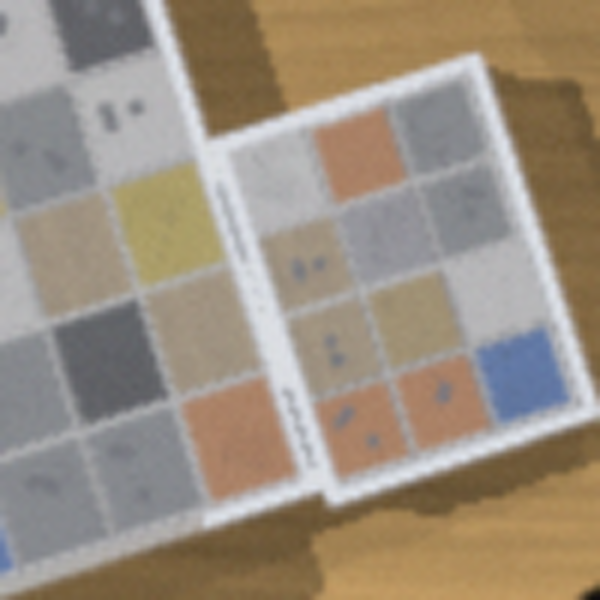

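View pics/d12.png

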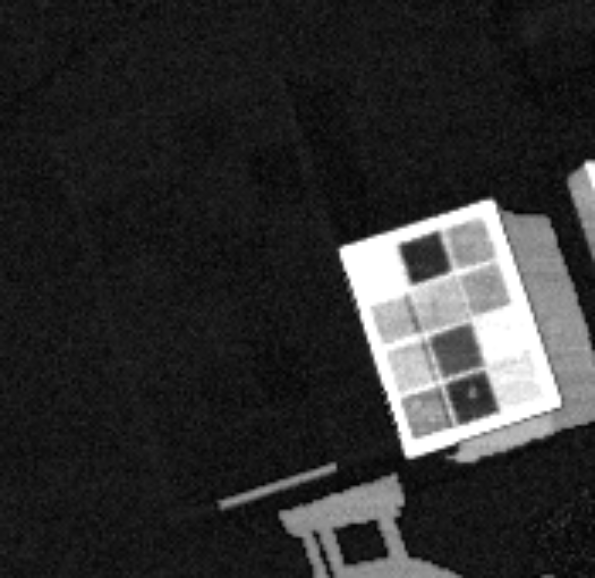

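```bash
python3 -c "
from h import *
T=robot.calibration('top');b=cv2.imread('pics/top12.png');S=robot.calibration('side');s=cv2.imread('pics/side12.png')
def rect(im,c,z):
    us=np.arange(-.26,-.10,.0005);ws=np.arange(-.11,.11,.0005)
    M=np.array([[proj(c,RIM+u*n+w*t+z*k) for u in us] for w in ws],np.float32)
    return cv2.remap(im,M[...,0],M[...,1],cv2.INTER_CUBIC)
a=rect(b,T,.053);d=rect(s,S,.053)
cv2.imwrite('pics/r.png',cv2.resize(np.hstack([a,d]),None,fx=1.2,fy=1.2))
g=lambda im:cv2.cvtColor(im,cv2.COLOR_BGR2GRAY)
from numpy import gradient
for im,c,nm in((b,T,'top'),(s,S,'side')):
  G=g(im)
  # big edge beyond the small case (w .09-.2) at z=.05; small hinge edge, at z=.056
  def prof(u0,u1,w,z):
    us=np.arange(u0,u1,.0005);m=np.array([[proj(c,RIM+u*n+w*t+z*k) for u in us]],np.float32)
    return us,cv2.remap(G,m[...,0],m[...,1],cv2.INTER_LINEAR)[0].astype(float)
  def edge(u0,u1,ws,z):
    r=[]
    for w in ws:
      us,p=prof(u0,u1,w,z);p=cv2.GaussianBlur(p[None],(0,0),2)[0];r.append(us[np.argmin(gradient(p))])
    q=np.polyfit(ws,r,1);return q
  q1=edge(-.255,-.225,np.arange(.1,.21,.01),.05); q2=edge(-.135,-.105,np.arange(-.06,.071,.01),.056)
  print(nm,'big edge u(w=0) %.1f mm angle %.2f; hinge u %.1f angle %.2f; depth between %.1f'%(q1[1]*1e3,-np.degrees(q1[0]),q2[1]*1e3,-np.degrees(q2[0]),(q2[1]-q1[1])*1e3))
"
```

```text
top big edge u(w=0) -239.6 mm angle 0.36; hinge u -120.0 angle 0.30; depth between 119.7
side big edge u(w=0) -237.7 mm angle 0.13; hinge u -116.9 angle 0.26; depth between 120.8
```

View pics/r.png

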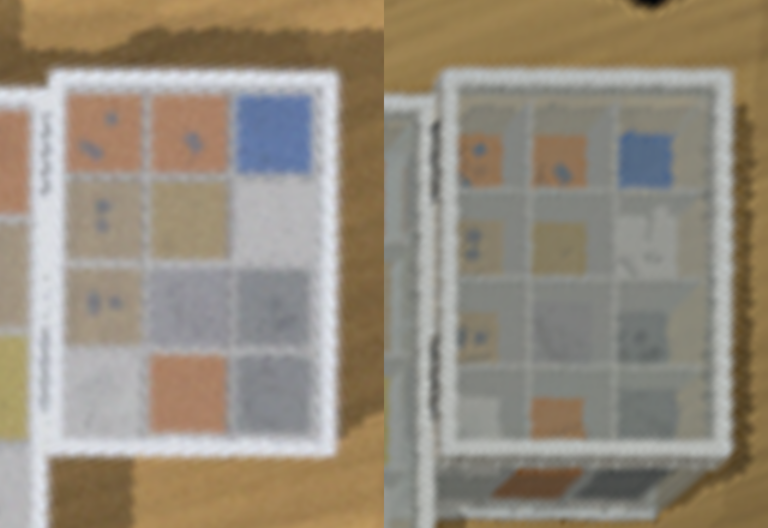

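```bash
python3 -c "
from h import *
where();print(robot.finish_job())"
```

```text
t11.45 u-552.3 w-1.8 z266.9 mm; tilt 20.5; yawdev 0.56; F(n,t,z) 0.3 0.6 -0.2 open 0.094
the job is handed in; nothing more can be done
None
```

I tipped the small case out from under the shelf onto its base, lid up. I then drew it along the table from behind its hinge edge until its clip edge met the big case. The hand was pulled well clear before I handed the job in, at 11.45 s.

- **Snug:** the distance from the case's hinge edge to the big case's long side measured 119.7 mm from the top camera and 120.8 mm from the side camera. The case is 120 mm deep, so the gap is 0 mm, give or take about 1 mm.
- **Square:** the two edges are parallel to about 0.1° in both views.
- **Big case:** comparing the top picture before and after shows no movement. The wrist force I read while drawing peaked at about 7.6 N, part of which was the small case's own friction.
- **Everything else:** the carton, jar, mug, spanner, wheel and the black look-alike look to be where they started in the pictures. I only compared these by eye, and the jar is out of view from above.

**One mismatch:** when tipping, the case first moved with the fingers about 20 mm further out than I had worked out. The case had not slid at its foot, and the topple itself went normally.

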